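# Peel the top parts tray off its stack and hold it out

## Task

Pull down the bottom-hinged gate of the tray stand, then take the top tray off the one it sticks to: grip its upright corner lug, lift that corner first so that the tray tilts, draw it out over the lowered gate to free the hooked rear edge, and lift it away while the lower tray stays in the stand. Hold the top tray out, about level and still, centred roughly 17 cm above the ribbed rubber mat, and finish while holding it there: do not put it down or let go. Leave the gate down, and the tin of nuts and the oil can where they stand.

Things in the scene. Friction and masses are not known exactly. Their poses are not given: they have to be found in the camera images.
- stand: Grey drop-front tray stand, fixed to the bench, 141 x 124 mm in plan. Origin on the bench under its middle; its gate (front) side faces right (world -y, yaw between 1.12 and 1.77 rad); x points to its rear, y to its left (towards the robot), z up. Its base is 8 mm thick; rails 20 mm high at the two sides and the rear keep the lower tray from sliding; the front is closed by the gate.
- gate (a joint): Angle of the stand's gate, rad: 0 upright (shut; may start up to 0.08 open), 1.57 flat, fallen to the front. Plate 108 mm wide, 6 thick; hinge along stand y at stand x = -70 mm, 6 mm above the bench; plate top 75 mm above the bench. No latch; slight friction keeps it upright within about 0.1 rad; pulled past about 0.3 rad it falls open by itself.
- gate_tab (a point): Middle of the top end of the gate's steel pull tab, 103 mm above the bench when shut. The tab stands up out of the middle of the gate's top edge: 30 mm wide, 10 thick, top 28 mm above the plate. Nothing behind it in the stand is higher than 70 mm, so it can be hooked from behind with shut fingers.
- top_tray: Upper tray, aluminium open box 96 (x) x 90 (y) x 28 mm, walls 3 mm, about 0.15 kg, underside 12 mm above the bench. Origin at the centre of its underside; x to its rear, y to its left, z up. Sits 12 mm deep in the lower tray with 2 to 3 mm of play. A lip on top of its front wall juts 11 mm towards the gate; the shut gate stops it being drawn out.
- lug (a point): Middle of the top of the upper tray's grip lug, an upright block 24 mm long (tray x), 10 mm thick (tray y) standing at the front left corner: centre at tray x = -32, y = +40 mm, top 58 mm above the tray's underside, 30 mm above its rim. Pinch it across its 10 mm thickness (along tray y).
- lower_tray: Lower tray, steel, 120 x 104 mm in plan, sides 16 mm high, rear wall and strap 22 mm high, floor 4 mm, about 0.9 kg, loose in the stand. Origin at the centre of its underside, 8 mm above the bench; axes as the stand. The upper tray's origin lies 6 mm in front of it and 4 mm higher.
- mat: Ribbed grey rubber mat, 150 x 130 x 4 mm, fixed flat on the bench to the left or right of the stand. Origin at the centre of its underside.
- nut_tin: Bystander: open ribbed tin of nuts, 71 mm across, 80 mm high; origin at the centre of its underside.
- parts_cabinet: Dark parts cabinet at the left rear, 207 x 360 x 260 mm (x, y, z), fixed, nothing to do with the job but solid: keep clear of it. Origin at the centre of its underside.
- oil_can: Bystander: red pump oil can with a thin bent spout, 69 x 120 x 167 mm; origin at the centre of its underside.
- tongue (a point): Rear end of the upper tray's tongue: 50 mm wide, 4 mm thick, 12 mm long, 6 to 10 mm above the tray's underside. It hooks 7 mm under the lower tray's rear strap with 2 mm of play upward: lifted straight up, the lower tray comes along. Tip the tray 0.15 to 0.25 rad about its rear lower edge (front up), draw it 10 to 25 mm towards the gate, and it is free.

How it is judged:
By the outcome, as a careful person would: the job done as asked, in the order asked, and still so for the second after the job is handed in, while the arm keeps its last pose, push and grip.
It also fails if it takes over 58 s, if anything falls off the work surface, if the arm or the gripper's body presses on something with over 40 N, if the wrist force passes 120 N, or if a joint passes its speed limit or range.

## Robot

A 6-joint arm with a two-finger parallel gripper is mounted at the origin on the work surface; the furniture and walls round the work are solid. World frame = base frame: x ahead of the robot, y to its left, z up, the work surface at z = 0. Lengths are in m, angles in rad, forces in N, time in s.
With the tool pointing down it reaches from about 0.425 to 0.95 m from the base axis. Payload 3.5 kg.
Tool frame: the origin (TCP) lies midway between the tips of the shut fingers; the grasp point (between the pads) lies 19 mm behind it; z points along the fingers, y is the line along which they close (so a half turn about z gives the same grasp; the last joint's range is limited). The gripper opens to 85 mm and grips with 20 to 120 N. Pads are 22 mm wide; open, the fingers measure 114 mm over their backs; the gripper's body (76 mm by 85 mm) begins 54 mm behind the grasp point. The pads swing forward as they close: fully open they stand 13 mm farther back than shut.
Start: joints at [-1.44, 0.286, 1.577, -0, 1.279, -0.15], TCP at [0.187, -0.649, 0.205] pointing down, gripper open.
Joint ranges: [-2.77, 2.77], [-0.9, 2.22], [0.21, 2.48], [-1.53, 4.67], [0.24, 2.81], [-2.84, 2.84]. Speed limits (rad/s): [2.79, 2.79, 3.14, 3.14, 3.14, 3.14].

## Interface

Orientations are given as a unit quaternion [x, y, z, w].
In Python, from plant import get_state, read_camera, ctrl gives the robot as it stands.
- The arm moves only by the shell command python3 -m crank 'ROWS' [FORCE]. ROWS is JSON, a list of rows, each a list of 3 entries, a list of its own where there are three numbers: the shift along the tool's x, y, z in mm, then the turn about the tool's z in degrees, then the closure in counts, from 0 (fully open) to 255 (shut). In form: [[[tx, ty, tz], yaw, claw], ...]. A call has 1 to 10 rows; each row is the pose to reach, as a shift and turn from the pose commanded when the call began, along the tool's axes at that moment; what a row does not reach only later rows make up. A row lasts 1/10 s, in which the tool goes at most 50 mm and 8.59 degrees, less where a joint would pass 70% of its speed; a pose out of reach is approached as far as the arm can. A call with a gripper value outside its range is refused whole. The fingers move at their own pace and stop on an object; FORCE is the grip in N (left out, the last holds). Time passes only in rows, so rows that repeat a pose let the fingers close. It gives the time, the measured TCP pose, the force, the opening and the grip force at its end, in the units of the state.
- get_state(): the state, without advancing time (a new reading comes with each control period).
- read_camera(name): name is "scene" or "top" or "wrist"; returns a dict with "frame" (420x560x3 uint8, blue, green, red), "range_z" (420x560 float32, m along the optical axis (not along the pixel's ray), 0 where there is no reading), "vfov" (degrees; the focal length in pixels is half the picture's height over the tangent of half this angle, whatever the lens; pixels are square), "cx", "cy" (the principal point, pixels), "origin" and "orientation" of the camera in the world. Camera axes: x right, y down, z forward; pixel columns grow to the right and rows downward; lengths in m; the calibration is good to about 2 mm. A picture is of the moment at which its call begins.
- ctrl.sign_off(): hands the job in; it is judged then, once.
The state is a dict: "time": time; "qpos": joint angles; "dq": joint speeds; "joint_efforts": joint torques, N m; "eef_pos": TCP position; "tcp_rot": TCP orientation; "contact_force": force on the tool from outside, world axes, zero at the start; "wrist_torque": the same for the moment, N m; "opening": opening from 0.0 (shut) to 1.0 (fully open); "finger_force": force on a finger pad.
Only numpy, scipy, OpenCV 4.12 (cv2) and the standard library are available. Lean on these libraries where they do the work, as an engineer would, in place of code of your own. Each camera call takes 0.05 s, during which the arm holds its last target. There are 200 camera calls.

## Working session

There is one attempt and no reset: what is moved stays moved. The work goes in short steps, Python scripts to look and compute and a shell command to move; the robot and the scene stay as the last step left them, time stands still between calls to the robot, and variables do not carry over. Pictures are saved under pics/ and viewed, at most 11 in all, crops included, and the job is handed in when it is done.

```bash
mkdir -p pics; ls
cat > h.py <<'E'
import numpy as np,cv2
from scipy.spatial.transform import Rotation as R
from plant import get_state,read_camera,ctrl
def cam(n):
    c=read_camera(n);h,w=c["frame"].shape[:2]
    f=h/2/np.tan(np.radians(c["vfov"])/2)
    v,u=np.mgrid[:h,:w];z=c["range_z"]
    p=np.stack([(u-c["cx"])/f*z,(v-c["cy"])/f*z,z],-1)
    Rm=R.from_quat(c["orientation"]).as_matrix()
    c["P"]=p@Rm.T+np.array(c["origin"]);c["P"][z==0]=np.nan
    c["R"]=Rm;c["f"]=f
    return c
E
python3 - <<'E'
from h import *
import pickle
for n in("top","scene"):
    c=cam(n);cv2.imwrite(f"pics/{n}0.png",c["frame"]);pickle.dump(c,open(n+".pkl","wb"))
    print(n,c["origin"],c["orientation"],c["f"],c["cx"],c["cy"],(c["range_z"]>0).mean())
s=get_state();print(s)
E
```

```text
pics
top [0.32077675 0.06577562 1.4678641 ] [-0.7048421   0.70787282 -0.03125225  0.03371898] 467.9509146084373 277.88056223775567 199.08637269231107 0.9961479591836735
scene [-0.15880301  0.57129     0.8556095 ] [-0.39895138  0.82883985 -0.35801843  0.16026573] 404.8862173273214 285.6374896962494 211.76320730647953 0.9960331632653061
{'time': 0.1, 'qpos': array([-1.43999858e+00,  2.87111458e-01,  1.57803744e+00,  2.91081817e-05,
        1.27854841e+00, -1.50005617e-01]), 'dq': array([ 0.00029052, -0.00195617, -0.00253476, -0.00335604,  0.00075608,
       -0.00064896]), 'joint_efforts': array([ 2.49696923e-04, -4.07298589e+01, -2.93700600e+01, -1.47788001e-04,
        3.42866289e-03,  1.08715085e-06]), 'eef_pos': array([ 0.18700934, -0.64791392,  0.2036589 ]), 'tcp_rot': array([ 9.90159905e-01,  1.39936610e-01,  2.40382458e-05, -1.05214515e-03]), 'contact_force': array([-0.16836768, -0.22594955,  0.64492791]), 'wrist_torque': array([ 0.00778324, -0.05677484,  0.01041386]), 'finger_force': 0.0, 'opening': 1.0060837375777056}
```

```bash
ls pics
```

```text
scene0.png
top0.png
```

View pics/top0.png

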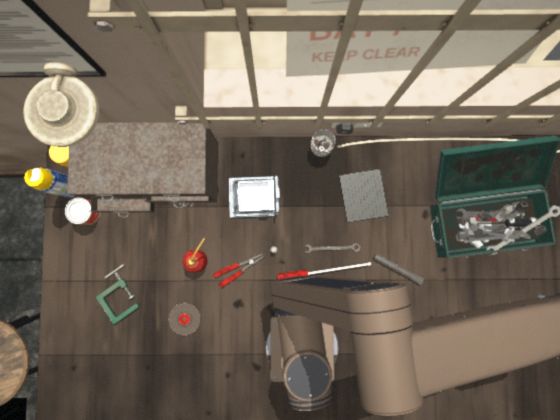

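View pics/scene0.png

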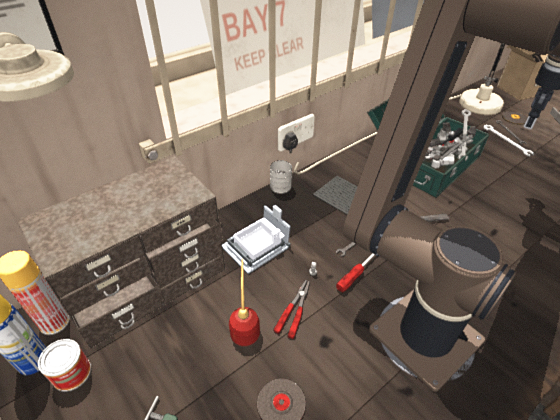

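The top view shows the stand at about (254,196) with its gate to the right near (278,193). The mat is at (363,195), the nut tin at (322,143) and the oil can at (195,260). The scene view shows the lug and gate tab around (270-285,215). I'll measure these from depth next.

Run:
```python
from h import *
import pickle
c=pickle.load(open("top.pkl","rb"));P=c["P"];F=c["frame"]
sl=(slice(165,230),slice(218,295))
cr=cv2.resize(F[sl],None,fx=8,fy=8,interpolation=cv2.INTER_CUBIC);cv2.imwrite("pics/crop.png",cr)
print("bench",np.nanmedian(P[225:240,300:320,2]))
Z=P[sl][...,2]
np.set_printoptions(linewidth=320)
print((Z[8:56:1,4:70:2]*1000).astype(int))
# mat
hsv=cv2.cvtColor(F,cv2.COLOR_BGR2HSV)
m=((hsv[...,1]<45)&(F[...,1]>75)).astype(np.uint8);m[:, :335]=0;m[:,392:]=0;m[:165]=0;m[225:]=0
cs=max(cv2.findContours(m,0,2)[0],key=cv2.contourArea);r=cv2.minAreaRect(cs);print("mat",r)
def px(p,z):
    d=c["R"]@np.array([(p[0]-c["cx"])/c["f"],(p[1]-c["cy"])/c["f"],1]);o=np.array(c["origin"]);return o+d*(z-o[2])/d[2]
print(px(r[0],.004),[px(b,.004)[:2] for b in cv2.boxPoints(r)])
def obj(u0,u1,v0,v1,zm):
    Q=P[v0:v1,u0:u1].reshape(-1,3);Q=Q[Q[:,2]>zm];print(len(Q),Q.min(0),Q.max(0),np.median(Q,0))
obj(305,340,125,162,.06);obj(175,212,232,278,.04)
s=pickle.load(open("scene.pkl","rb"))
Q=s["P"].reshape(-1,3);uv=np.indices(s["P"].shape[:2]).reshape(2,-1).T
cen=px((254,196),.03);print("stand approx",cen)
k=(np.linalg.norm(Q[:,:2]-cen[:2],axis=1)<.12)&(Q[:,2]>.055);print(k.sum())
for q,i in zip(Q[k],uv[k]):
  if i[0]%3==0 and i[1]%2==0: print(i[::-1],q.round(3))
```

```text
bench -0.0021668419839692143
[[ -5  -2   0 ...  -1  -9  -2]
 [ -3  -3  -1 ...  -5   0 -10]
 [ -1   0   3 ...  -6  -6  -3]
 ...
 [ -5  -2   1 ...  -2  -1   0]
 [  2  -5   2 ...  -4   0   0]
 [ -1  -1  -5 ...  -3  -2   0]]
mat ((363.43792724609375, 194.9815673828125), (48.54403305053711, 41.99811553955078), 79.99201965332031)
[ 0.46747264 -0.19825954  0.004     ] [array([ 0.53204513, -0.12109885]), array([ 0.55469917, -0.2520477 ]), array([ 0.4034386 , -0.27477692]), array([ 0.38116542, -0.14503829])]
264 [ 0.59102318 -0.11606872  0.06001196] [ 0.66934499 -0.01107238  0.29966016] [ 0.65468408 -0.06913413  0.07797834]
433 [0.23224219 0.27641548 0.04039461] [0.33334489 0.35915583 0.16649754] [0.26669917 0.31885904 0.06800519]
stand approx [0.46322395 0.14423115 0.03      ]
380
[208 189] [0.48  0.262 0.26 ]
[210 192] [0.47  0.263 0.259]
[214 195] [0.457 0.26  0.257]
[216 204] [0.45  0.262 0.236]
[216 207] [0.45  0.263 0.228]
[264 207] [0.52  0.079 0.07 ]
[266 207] [0.513 0.077 0.073]
[274 207] [0.475 0.078 0.102]
[276 207] [0.472 0.073 0.102]
[264 210] [0.519 0.08  0.059]
[266 210] [0.508
[... 873 characters left out ...]
079 0.06 ]
[280 222] [0.448 0.078 0.066]
[282 222] [0.442 0.076 0.07 ]
[284 222] [0.435 0.075 0.075]
[280 225] [0.447 0.079 0.056]
[282 225] [0.44  0.078 0.061]
[284 225] [0.429 0.08  0.071]
[286 225] [0.424 0.076 0.072]
[288 225] [0.419 0.073 0.074]
[284 228] [0.431 0.078 0.056]
[286 228] [0.424 0.076 0.061]
[288 228] [0.417 0.075 0.066]
[274 231] [0.429 0.114 0.07 ]
[276 231] [0.425 0.11  0.07 ]
[278 231] [0.421 0.106 0.07 ]
[288 231] [0.415 0.076 0.056]
[272 234] [0.427 0.122 0.065]
[274 234] [0.421 0.12  0.068]
[276 234] [0.423 0.112 0.061]
[274 237] [0.421 0.12  0.057]
[222 246] [0.453 0.26  0.09 ]
[222 249] [0.452 0.261 0.08 ]<stdin>:9: RuntimeWarning: invalid value encountered in cast
```

View pics/crop.png

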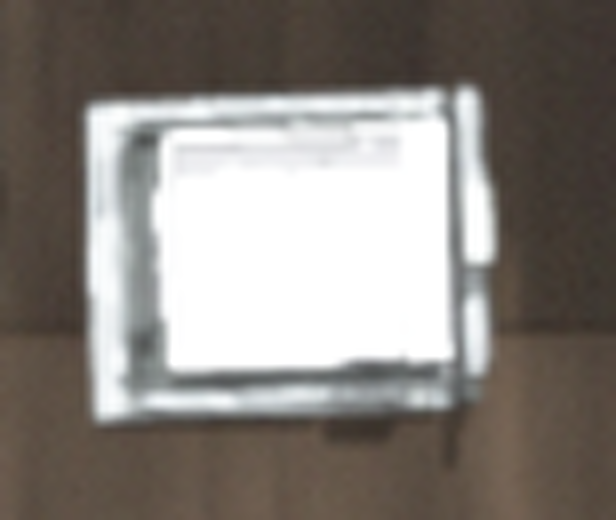

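The crop shows the stand outline from about (88,100) to (490,420) at 8x. The gate is at right (crop x 460-490), with its tab in the middle around (480,235). The glare hides the lug. The scene depth agrees with the sizes given: tab top at z≈.102, lug top at ≈.070 and gate face at y≈.078.

Run:
```python
from h import *
import pickle
c=pickle.load(open("top.pkl","rb"));F=c["frame"]
def px(p,z):
    d=c["R"]@np.array([(p[0]-c["cx"])/c["f"],(p[1]-c["cy"])/c["f"],1]);o=np.array(c["origin"]);return o+d*(z-o[2])/d[2]
g=cv2.cvtColor(F,cv2.COLOR_BGR2GRAY);m=np.zeros_like(g);m[165:230,218:295]=(g[165:230,218:295]>105)*255
m[:,275:]=0
m=cv2.morphologyEx(m,cv2.MORPH_CLOSE,np.ones((5,5)))
r=cv2.minAreaRect(max(cv2.findContours(m,0,2)[0],key=cv2.contourArea));B=cv2.boxPoints(r);print(r);print([px(b,.028)[:2].round(4) for b in B])
s=pickle.load(open("scene.pkl","rb"));Q=s["P"].reshape(-1,3)
k=(Q[:,0]>.38)&(Q[:,0]<.55)&(Q[:,1]>.055)&(Q[:,1]<.095)&(Q[:,2]>.045)&(Q[:,2]<.098)
A=Q[k];
for _ in range(5):
    M=np.c_[A[:,0],A[:,2],np.ones(len(A))];w=np.linalg.lstsq(M,A[:,1],rcond=None)[0];e=A[:,1]-M@w;A=A[abs(e)<max(.003,1.5*e.std())]
print("gate y = ",w,len(A),e.std(),"x range",A[A[:,2]<.07][:,0].min(),A[A[:,2]<.07][:,0].max())
t=Q[(Q[:,0]>.38)&(Q[:,0]<.55)&(Q[:,1]>.05)&(Q[:,1]<.1)&(Q[:,2]>.085)];print("tab",t.min(0),t.max(0),np.median(t,0))
l=Q[(Q[:,0]>.40)&(Q[:,0]<.45)&(Q[:,1]>.09)&(Q[:,1]<.15)&(Q[:,2]>.05)];print("lug");print(l.round(3))
```

```text
((251.29490661621094, 196.25732421875), (40.22434997558594, 46.75590133666992), 87.95458984375)
[array([0.5231, 0.2276]), array([0.5276, 0.0825]), array([0.4027, 0.0785]), array([0.3982, 0.2224])]
gate y =  [ 0.03494731 -0.04674401  0.06510382] 261 0.0012182803427746634 x range 0.414327780141556 0.51991089254096
tab [0.45244855 0.06818983 0.08510328] [0.48236065 0.07965096 0.10407251] [0.46561398 0.07619606 0.09859869]
lug
[[0.431 0.105 0.07 ]
 [0.43  0.103 0.07 ]
 [0.427 0.101 0.07 ]
 [0.431 0.112 0.07 ]
 [0.43  0.109 0.069]
 [0.429 0.107 0.069]
 [0.428 0.105 0.068]
 [0.426 0.103 0.069]
 [0.424 0.101 0.069]
 [0.432 0.115 0.068]
 [0.429 0.114 0.07 ]
 [0.429 0.111 0.067]
 [0.425 0.11  0.07 ]
 [0.425 0.107 0.068]
 [0.421 0.106 0.07 ]
 [0.423 0.101 0.066]
 [0.429 0.123 0.071]
 [0.429 0.12  0.069]
 [0.428 0.118 0.069]
 [0.426 0.116 0.069]
 [0.424 0.114 0.07 ]
 [0.424 0.111 0.068]
 [0.423 0.108 0.067]
 [0.424 0.104 0.063]
 [0.425 0.1   0.06 ]
 [0.432 0.121 0.064]
 [0.427 0.122 0.068]
 [0.424 0.121 0.07 ]
 [0.425 0.117 0.067]
 [0.424 0.115 0.066]
 [0.425 0.11  0.063]
 [0.424 0.107 0.061]
 [0.422 0.105 0.062]
 [0.423 0.101 0.058]
 [0.432 0.121 0.06 ]
 [0.427 0.122 0.065]
 [0.422 0.123 0.07 ]
 [0.421 0.12  0.068]
 [0.422 0.115 0.064]
 [0.423 0.112 0.061]
 [0.423 0.108 0.059]
 [0.424 0.104 0.055]
 [0.423 0.101 0.054]
 [0.432 0.122 0.056]
 [0.428 0.121 0.06 ]
 [0.424 0.121 0.063]
 [0.423 0.119 0.062]
 [0.421 0.116 0.062]
 [0.423 0.111 0.057]
 [0.424 0.107 0.053]
 [0.422 0.106 0.054]
 [0.432 0.122 0.053]
 [0.427 0.122 0.057]
 [0.421 0.123 0.062]
 [0.423 0.118 0.058]
 [0.424 0.114 0.054]
 [0.423 0.112 0.054]
 [0.422 0.109 0.053]
 [0.426 0.123 0.055]
 [0.423 0.122 0.057]
 [0.421 0.12  0.057]
 [0.422 0.115 0.052]
 [0.421 0.113 0.052]
 [0.426 0.123 0.05 ]
 [0.424 0.121 0.051]
 [0.422 0.119 0.051]]
```

```bash
python3 -m crank '[[[0,0,-30],0,0],[[0,0,-60],0,60],[[0,0,-95],0,255]]'
```

```text
time: 0.4
eef_pos: [0.1869, -0.6476, 0.2988]
tcp_rot: [0.99, 0.14, 0.0, -0.002]
contact_force: [0.0, 0.0, -0.4]
opening: 0.692
finger_force: 0.0
```

```bash
python3 -m crank '[[[20,-12,0],-4,255],[[60,-37,0],-12,255],[[100,-62,0],-20,255],[[140,-87,0],-28,255],[[180,-112,0],-36,255],[[220,-137,0],-44,255],[[260,-162,0],-52,255],[[300,-187,0],-60,255],[[340,-212,0],-68,255],[[397,-248,0],-76,255]]'
cat >> h.py <<'E'
def go(x,y,z,yaw=None):
    s=get_state();Rm=R.from_quat(s["tcp_rot"]);d=Rm.inv().apply(np.array([x,y,z])-s["eef_pos"])*1000
    a=Rm.as_matrix()[:,0];print("pos",s["eef_pos"].round(4),"toolx deg",np.degrees(np.arctan2(a[1],a[0])).round(2),"shift",d.round(1),"F",s["contact_force"].round(1),"t",s["time"])
E
python3 -c "
from h import *
go(.466,.104,.2);go(.466,.104,.082)"
```

```text
time: 1.4
eef_pos: [0.4889, -0.3116, 0.2994]
tcp_rot: [0.692, 0.722, -0.0, -0.0]
contact_force: [0.5, -0.1, -0.3]
opening: -0.004
finger_force: 0.0
pos [ 0.4889 -0.3116  0.2994] toolx deg 92.39 shift [416.1  -5.5  99.6] F [ 0.5 -0.1 -0.3] t 1.4
pos [ 0.4889 -0.3116  0.2994] toolx deg 92.39 shift [416.1  -5.4 217.6] F [ 0.5 -0.1 -0.3] t 1.4
```

```bash
python3 -m crank '[[[40,-2,10],0,255],[[85,-4,20],0,255],[[130,-6,30],0,255],[[175,-8,40],0,255],[[220,-10,50],0,255],[[265,-12,60],0,255],[[310,-14,75],0,255],[[355,-16,90],0,255],[[405,-17,100],0,255],[[405,-17,100],0,255]]' && python3 -c "
from h import *
go(.466,.104,.082)
c=cam('wrist');cv2.imwrite('pics/w1.png',c['frame'])"
```

```text
time: 2.4
eef_pos: [0.4539, 0.0956, 0.1975]
tcp_rot: [0.692, 0.722, -0.001, -0.002]
contact_force: [0.2, -0.7, 0.3]
opening: -0.002
finger_force: 0.0
pos [0.4539 0.0956 0.1975] toolx deg 92.49 shift [  7.6  13.  115.5] F [ 0.2 -0.7  0.3] t 2.4
```

View pics/w1.png

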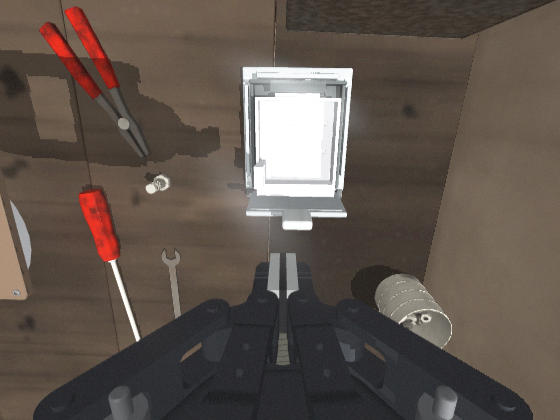

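The wrist view shows the gate shut with its tab at (297,222), the tray behind it and the lug at (260,172). I'll cross-check both positions with wrist depth once the arm has settled.

```bash
python3 -m crank '[[[0,0,0],0,255],[[0,0,0],0,255]]' && python3 -c "
from h import *
go(.466,.104,.082)
c=cam('wrist');P=c['P']
t=P[205:232,270:325].reshape(-1,3);t=t[t[:,2]>.09];print('tab',len(t),t.min(0).round(4),t.max(0).round(4),np.median(t,0).round(4))
t=P[155:195,250:270].reshape(-1,3);t=t[t[:,2]>.062];print('lug',len(t),t.min(0).round(4),t.max(0).round(4),np.median(t,0).round(4))"
```

```text
time: 2.65
eef_pos: [0.4569, 0.0898, 0.2003]
tcp_rot: [0.695, 0.719, 0.0, 0.0]
contact_force: [0.1, -0.2, -0.3]
opening: 0.003
finger_force: 0.0
pos [0.4569 0.0898 0.2003] toolx deg 92.0 shift [ 13.9   9.5 118.3] F [ 0.1 -0.2 -0.3] t 2.65
tab 406 [0.4549 0.0668 0.0901] [0.4837 0.0781 0.1046] [0.4693 0.0745 0.1017]
lug 252 [0.4231 0.098  0.0622] [0.4338 0.1215 0.072 ] [0.4288 0.1106 0.0695]
```

```bash
python3 -m crank '[[[14,11,20],0,255],[[14,11,60],0,255],[[14,11,100],0,255],[[14,11,118],0,255],[[14,11,118],0,255]]' 40 && python3 -m crank '[[[-10,0,0],0,255],[[-18,0,0],0,255],[[-26,0,0],0,255],[[-34,0,0],0,255],[[-42,0,0],0,255],[[-50,0,0],0,255],[[-58,0,0],0,255],[[-66,0,-4],0,255],[[-66,0,-40],0,255],[[-66,0,-80],0,255]]' && python3 -m crank '[[[0,0,0],0,160],[[0,0,0],0,160],[[0,0,0],0,160],[[0,0,0],0,160]]' && python3 -c "
from h import *
go(.428,.111,.15)
c=cam('wrist');cv2.imwrite('pics/w2.png',c['frame'])"
```

```text
time: 3.2
eef_pos: [0.4646, 0.1039, 0.0788]
tcp_rot: [0.695, 0.719, -0.002, -0.002]
contact_force: [0.7, 0.7, 0.7]
opening: -0.001
finger_force: 0.0
time: 4.2
eef_pos: [0.4679, 0.0389, 0.1613]
tcp_rot: [0.694, 0.72, -0.001, -0.002]
contact_force: [0.9, 0.6, -0.1]
opening: -0.002
finger_force: 0.0
time: 4.6
eef_pos: [0.4683, 0.0394, 0.1603]
tcp_rot: [0.694, 0.72, -0.001, -0.001]
contact_force: [1.1, -0.0, -0.1]
opening: 0.372
finger_force: 0.0
pos [0.4683 0.0394 0.1603] toolx deg 92.09 shift [ 73.1 -37.6  10.5] F [ 1.1 -0.  -0.1] t 4.6
```

View pics/w2.png

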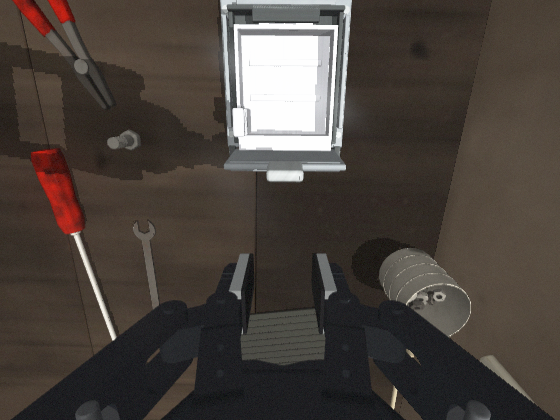

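The gate still appears to be up, with its plate at (285,158) and tab at (285,175). I'll measure the tab and pull further this time.

```bash
python3 -c "
from h import *
c=cam('wrist');P=c['P']
t=P[145:190,262:308].reshape(-1,3);t=t[t[:,2]>.085];print('tab',len(t),t.min(0).round(4),t.max(0).round(4),np.median(t,0).round(4))
go(.466,.104,.15);go(.466,.106,.078)"
```

```text
tab 609 [0.4544 0.0662 0.085 ] [0.4844 0.078  0.1044] [0.4698 0.0738 0.1018]
pos [0.4685 0.0394 0.1606] toolx deg 92.1 shift [64.6 -0.1 10.6] F [-0.3 -0.8 -0.8] t 4.7
pos [0.4685 0.0394 0.1606] toolx deg 92.1 shift [66.6  0.1 82.6] F [-0.3 -0.8 -0.8] t 4.7
```

```bash
python3 -m crank '[[[30,0,0],0,255],[[65,0,0],0,255],[[65,0,0],0,255],[[65,0,30],0,255],[[65,0,60],0,255],[[65,0,82],0,255],[[65,0,82],0,255],[[65,0,82],0,255]]' 40 && python3 -m crank '[[[-10,0,0],0,255],[[-20,0,0],0,255],[[-20,0,0],0,255],[[-25,0,0],0,255],[[-30,0,0],0,255],[[-30,0,0],0,255]]'; python3 -m crank '[[[-8,0,0],0,255],[[-16,0,0],0,255],[[-24,0,0],0,255],[[-32,0,0],0,255],[[-32,0,0],0,255]]'; python3 -c "
from h import *
c=cam('wrist');P=c['P']
cv2.imwrite('pics/w3.png',c['frame'])
t=P[0:250].reshape(-1,3);t=t[(t[:,2]>.078)&(abs(t[:,0]-.469)<.012)&(t[:,1]<.085)&(t[:,1]>-.05)];print('tab',len(t),t.min(0).round(4),t.max(0).round(4),np.median(t,0).round(4))"
```

```text
time: 5.5
eef_pos: [0.4668, 0.1039, 0.0797]
tcp_rot: [0.694, 0.72, -0.0, -0.0]
contact_force: [1.0, -0.3, -0.3]
opening: -0.002
finger_force: 0.0
time: 6.1
eef_pos: [0.4682, 0.0737, 0.0801]
tcp_rot: [0.694, 0.72, 0.0, 0.0]
contact_force: [0.7, 0.1, -0.3]
opening: 0.0
finger_force: 0.0
time: 6.6
eef_pos: [0.4694, 0.0412, 0.0799]
tcp_rot: [0.695, 0.719, -0.0, 0.0]
contact_force: [0.8, 0.6, 0.4]
opening: 0.003
finger_force: 0.0
tab 1354 [0.457  0.0664 0.078 ] [0.481  0.0787 0.1051] [0.469  0.0756 0.1013]
```

View pics/w3.png

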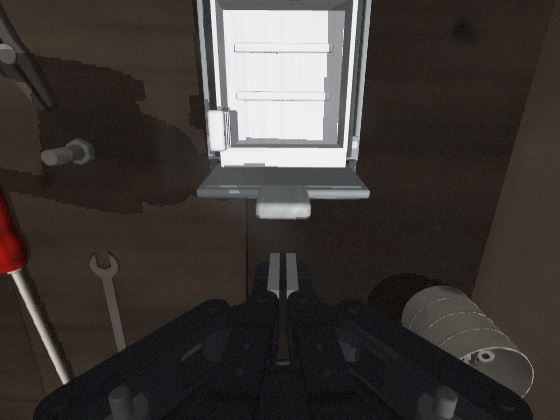

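The fingertips, at (283,255), now stand in front of the upright tab at (283,205) without having moved it. I'll check the tip position against eef_pos and against the other cameras.

```bash
python3 -c "
from h import *
s=get_state();print(s['eef_pos'])
c=cam('wrist');P=c['P']
print('wrist cam',c['origin'])
t=P[245:300,262:302].reshape(-1,3);t=t[t[:,2]>.03]
print('tips wrist',t.min(0).round(4),t.max(0).round(4),t[t[:,2].argsort()[:5]].round(4))
for r in (254,258,265,275,285): print(r,P[r,276].round(4),P[r,292].round(4))
for n in('scene','top'):
    c=cam(n);Q=c['P'].reshape(-1,3)
    k=(abs(Q[:,0]-.468)<.03)&(Q[:,1]>0)&(Q[:,1]<.1)&(Q[:,2]>.06)&(Q[:,2]<.2)
    q=Q[k];print(n,len(q))
    for a in np.arange(.0,.1,.01):
        b=q[(q[:,1]>=a)&(q[:,1]<a+.01)]
        if len(b):print(a.round(2),len(b),b[:,2].min().round(3),b[:,2].max().round(3),b[:,0].min().round(3),b[:,0].max().round(3))
    if n=='scene':cv2.imwrite('pics/s3.png',cv2.resize(c['frame'][130:290,180:390],None,fx=3.5,fy=3.5,interpolation=cv2.INTER_CUBIC))
"
```

```text
[0.46932129 0.04169698 0.07992262]
wrist cam [0.4676459  0.12264861 0.24901768]
tips wrist [0.4595 0.0466 0.1098] [0.4798 0.0552 0.1544] [[0.4745 0.0514 0.1098]
 [0.4693 0.0513 0.1101]
 [0.4645 0.0513 0.1103]
 [0.4766 0.0517 0.1104]
 [0.4651 0.0514 0.1105]]
254 [0.4667 0.0512 0.1112] [0.4749 0.0523 0.1126]
258 [0.4668 0.0519 0.1168] [0.4749 0.0515 0.1156]
265 [0.4669 0.052  0.1241] [0.4746 0.0522 0.124 ]
275 [0.4671 0.052  0.133 ] [0.4744 0.0514 0.1317]
285 [0.4673 0.0518 0.1407] [0.4741 0.0521 0.1408]
scene 466
0.02 4 0.163 0.176 0.453 0.457
0.03 21 0.113 0.175 0.451 0.464
0.04 58 0.11 0.196 0.439 0.476
0.05 217 0.107 0.2 0.438 0.497
0.06 17 0.09 0.2 0.452 0.485
0.07 145 0.06 0.106 0.438 0.497
0.08 4 0.061 0.079 0.463 0.481
top 8
0.06 1 0.1 0.1 0.453 0.453
0.07 7 0.087 0.103 0.453 0.46
```

View pics/s3.png

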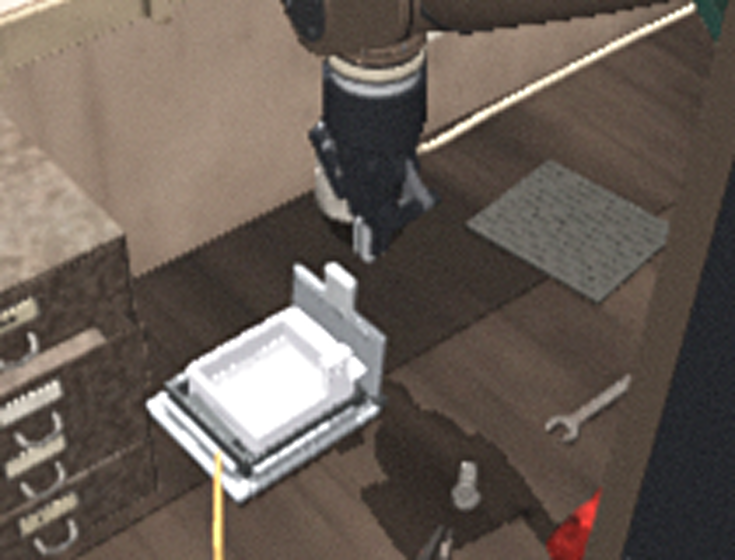

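Both cameras put the fingertips at z≈.109, while eef_pos says .080. The fingertips therefore really stand about 28 mm above the reported TCP, so they passed over the tab (top .103). I'll correct all heights by 28 mm and hook again carefully.

```bash
python3 -m crank '[[[0,0,-20],0,255],[[30,0,-20],0,255],[[62,0,-20],0,255],[[62,0,-20],0,255],[[62,0,0],0,255],[[62,0,15],0,255],[[62,0,28],0,255],[[62,0,28],0,255],[[62,0,28],0,255]]' 40 && python3 -m crank '[[[-7,0,0],0,255],[[-14,0,0],0,255],[[-21,0,0],0,255],[[-28,0,0],0,255],[[-35,0,0],0,255],[[-35,0,0],0,255]]'; python3 -m crank '[[[-8,0,0],0,255],[[-16,0,0],0,255],[[-24,0,0],0,255],[[-32,0,0],0,255],[[-32,0,0],0,255],[[-32,0,-40],0,255],[[-32,0,-80],0,160],[[-32,0,-80],0,160],[[-32,0,-80],0,160],[[-32,0,-80],0,160]]'; python3 -c "
from h import *
c=cam('wrist');P=c['P'].reshape(-1,3)
t=P[(P[:,0]>.40)&(P[:,0]<.53)&(P[:,1]<.09)&(P[:,1]>-.08)&(P[:,2]>.006)&(P[:,2]<.11)];print('gate',len(t),t.min(0).round(4),t.max(0).round(4),np.median(t,0).round(4))
l=P[(abs(P[:,0]-.429)<.012)&(abs(P[:,1]-.111)<.02)&(P[:,2]>.06)&(P[:,2]<.08)];print('lug',len(l),l.min(0).round(4),l.max(0).round(4))
go(.428,.111,.06)"
```

```text
time: 7.7
eef_pos: [0.467, 0.1041, 0.0519]
tcp_rot: [0.694, 0.72, -0.0, -0.0]
contact_force: [1.3, 0.2, 0.3]
opening: 0.002
finger_force: 0.0
time: 8.3
eef_pos: [0.4684, 0.0683, 0.0521]
tcp_rot: [0.695, 0.719, 0.0, 0.0]
contact_force: [0.6, -0.2, -0.4]
opening: 0.002
finger_force: 0.0
time: 9.3
eef_pos: [0.4685, 0.0375, 0.1308]
tcp_rot: [0.694, 0.72, -0.001, -0.001]
contact_force: [0.0, 0.6, -0.3]
opening: 0.373
finger_force: 0.0
gate 8560 [ 0.407  -0.0174  0.0061] [0.5297 0.09   0.0424] [0.4702 0.0484 0.0093]
lug 476 [0.4233 0.0974 0.0603] [0.4341 0.121  0.0719]
pos [0.4682 0.0375 0.1303] toolx deg 92.09 shift [ 74.9 -37.3  70.5] F [ 0.7 -0.2  0.3] t 9.35
```

Gate is down (nothing there above .042), and the lug is still in place at (.4285,.109). Next I go over the lug and down.

```bash
python3 -m crank '[[[20,-10,0],0,160],[[45,-25,0],0,160],[[73,-37,0],0,160],[[73,-37,30],0,160],[[73,-37,50],0,160],[[73,-37,50],0,160],[[73,-37,50],0,160]]' && python3 -c "
from h import *
c=cam('wrist');cv2.imwrite('pics/w4.png',c['frame']);P=c['P'].reshape(-1,3)
l=P[(abs(P[:,0]-.429)<.012)&(abs(P[:,1]-.111)<.02)&(P[:,2]>.062)&(P[:,2]<.076)];print('lug',len(l),l.min(0).round(4),l.max(0).round(4))
t=P[(abs(P[:,0]-.4285)<.04)&(abs(P[:,1]-.11)<.03)&(P[:,2]>.085)&(P[:,2]<.16)];print('fing',t.min(0),t.max(0))
go(.4285,.1095,.018)"
```

```text
time: 10.05
eef_pos: [0.429, 0.1089, 0.081]
tcp_rot: [0.694, 0.72, -0.001, -0.001]
contact_force: [-0.3, 0.4, 0.4]
opening: 0.376
finger_force: 0.0
lug 551 [0.4231 0.0983 0.0621] [0.4341 0.122  0.0716]
fing [0.38850117 0.09422686 0.10835593] [0.46848527 0.1233255  0.15999868]
pos [0.43   0.1088 0.0821] toolx deg 92.08 shift [ 0.8 -1.4 64.1] F [0.3 0.  0.1] t 10.1
```

View pics/w4.png

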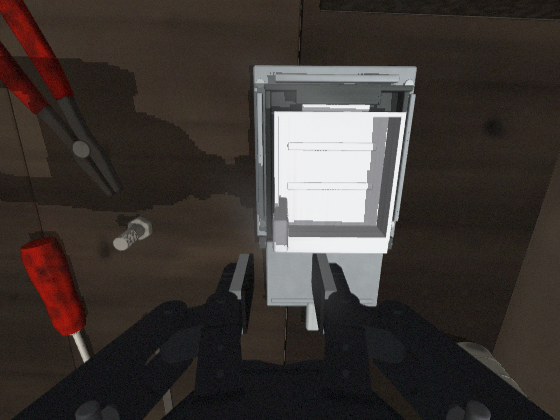

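The gate lies flat at (323,275). The fingers at (240,275) and (325,275) straddle the lug at (281,222) evenly. Lowering and closing.

```bash
python3 -m crank '[[[1,-1,25],0,160],[[1,-1,50],0,160],[[1,-1,60],0,160],[[1,-1,63],0,160],[[1,-1,63],0,160],[[1,-1,63],0,160]]' && python3 -m crank '[[[0,0,0],0,190],[[0,0,0],0,210],[[0,0,0],0,230],[[0,0,0],0,255],[[0,0,0],0,255],[[0,0,0],0,255],[[0,0,0],0,255],[[0,0,0],0,255]]' 40; python3 -c "
from h import *
go(.4285,.1095,.018);print(get_state())"
```

```text
time: 10.7
eef_pos: [0.43, 0.1098, 0.0202]
tcp_rot: [0.694, 0.72, 0.001, 0.001]
contact_force: [0.2, 0.5, 0.3]
opening: 0.374
finger_force: 0.0
time: 11.5
eef_pos: [0.4292, 0.1099, 0.0196]
tcp_rot: [0.694, 0.72, 0.0, 0.0]
contact_force: [-0.9, 0.2, 5.6]
opening: 0.109
finger_force: 39.8
pos [0.4292 0.1099 0.0196] toolx deg 92.09 shift [-0.4 -0.7  1.6] F [-0.9  0.2  5.6] t 11.5
{'time': 11.5, 'qpos': array([ 2.09574450e-02,  2.18331032e-02,  2.25671706e+00, -5.85257471e-05,
        8.62496162e-01, -1.55359798e-02]), 'dq': array([-6.81258817e-04,  1.20531558e-03,  1.25722136e-03, -1.32044558e-04,
        6.15808952e-05,  1.60022560e-05]), 'joint_efforts': array([-1.18240616e-01, -2.14718860e+01, -2.14449459e+01,  2.70127697e-02,
       -4.24249750e-01,  2.65404626e-03]), 'eef_pos': array([0.42921962, 0.10990657, 0.01964339]), 'tcp_rot': array([6.94073687e-01, 7.19903911e-01, 1.78004828e-04, 2.08394689e-04]), 'contact_force': array([-0.91895737,  0.16951699,  5.63041606]), 'wrist_torque': array([-0.03970057,  0.2924495 ,  0.06747674]), 'finger_force': 39.79139685630798, 'opening': 0.10859122245159922}
```

```bash
python3 -m crank '[[[0,0,-2],0,255],[[1,0,-4],0,255],[[2,0,-6],0,255],[[3,0,-8],0,255],[[4,0,-10],0,255],[[5,0,-12],0,255],[[6,0,-14],0,255],[[6,0,-17],0,255],[[6,0,-17],0,255]]' 25
cat >> h.py <<'E'
def tray(tag=None):
    c=cam('scene')
    if tag: cv2.imwrite(f'pics/{tag}.png',cv2.resize(c['frame'][130:290,180:390],None,fx=3.5,fy=3.5,interpolation=cv2.INTER_CUBIC))
    return c
E
python3 -c "
from h import *
go(.4285,.1095,.018);tray('s5')"
```

```text
time: 12.4
eef_pos: [0.4277, 0.116, 0.0357]
tcp_rot: [0.694, 0.72, -0.001, -0.001]
contact_force: [-0.3, 1.4, -8.0]
opening: 0.107
finger_force: 37.4
pos [0.4277 0.116  0.0357] toolx deg 92.13 shift [-6.6  0.6 17.7] F [-0.3  1.4 -8. ] t 12.4
```

View pics/s5.png

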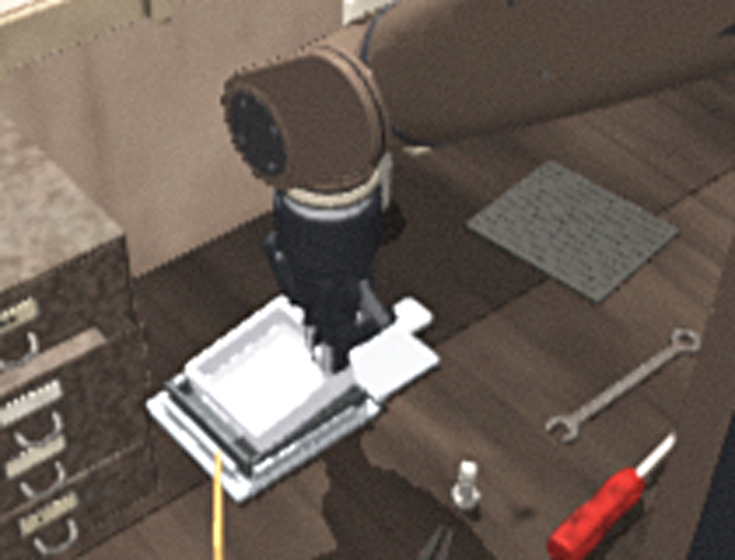

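The picture shows the front of the tray raised at the lug (about (330,360)), the rear still down and the lower tray seated. I'll measure the tilt from wrist depth and start drawing out.

```bash
cat >> h.py <<'E'
def plane(n='wrist',box=(.42,.53,.06,.24)):
    # floor of the upper tray: bright big planar area, RANSAC-free robust fit; box in world xy
    c=cam(n);P=c['P'].reshape(-1,3);g=cv2.cvtColor(c['frame'],cv2.COLOR_BGR2GRAY).reshape(-1)
    s=get_state();e=s['eef_pos']
    A=P[(g>215)&(P[:,0]>e[0]+.012)&(P[:,0]<e[0]+.07)&(P[:,1]>e[1]-.03)&(P[:,1]<e[1]+.075)&(P[:,2]<e[2]+.02)&(P[:,2]>e[2]-.07)]
    w=np.zeros(3)
    for i in range(8):
        M=np.c_[A[:,:2]-e[:2],np.ones(len(A))];w=np.linalg.lstsq(M,A[:,2],rcond=None)[0];r=A[:,2]-M@w
        A=A[abs(r)<max(.002,1.5*r.std())]
    print(n,'tray floor dz/dx,dz/dy',w[:2].round(3),'z at eef+(.04,.03)',(w@[.04,.03,1]).round(4),len(A))
    return c
E
python3 -c "
from h import *
plane();plane('top')"
python3 -m crank '[[[-2,0,0],0,255],[[-4,0,0],0,255],[[-6,0,0],0,255],[[-8,0,0],0,255],[[-8,0,0],0,255]]'
python3 -c "
from h import *
plane()"
```

```text
wrist tray floor dz/dx,dz/dy [-0.004 -0.158] z at eef+(.04,.03) 0.0249 10728
top tray floor dz/dx,dz/dy [0.001 0.171] z at eef+(.04,.03) 0.0626 2
time: 13.05
eef_pos: [0.4304, 0.1075, 0.0371]
tcp_rot: [0.694, 0.72, 0.001, 0.001]
contact_force: [-0.0, 0.2, -1.5]
opening: 0.109
finger_force: 38.2
wrist tray floor dz/dx,dz/dy [ 0.004 -0.15 ] z at eef+(.04,.03) 0.027 10843
```

Tilt is 0.15 rad front-up and the load dropped to 1.5 N, about the tray alone. Drawing further out.

```bash
python3 -m crank '[[[-3,0,-1],0,255],[[-6,0,-1],0,255],[[-9,0,-2],0,255],[[-12,0,-2],0,255],[[-15,0,-3],0,255],[[-18,0,-3],0,255],[[-20,0,-4],0,255],[[-20,0,-4],0,255]]'
python3 -m crank '[[[0,0,-3],0,255],[[-1,0,-6],0,255],[[-2,0,-9],0,255],[[-3,0,-12],0,255],[[-4,0,-15],0,255],[[-4,0,-15],0,255]]'
python3 -c "
from h import *
c=plane();cv2.imwrite('pics/w6.png',c['frame'])"
```

```text
time: 13.9
eef_pos: [0.4297, 0.0876, 0.0401]
tcp_rot: [0.694, 0.72, 0.0, 0.0]
contact_force: [-0.7, -0.5, -1.4]
opening: 0.11
finger_force: 38.2
time: 14.5
eef_pos: [0.4302, 0.0838, 0.0556]
tcp_rot: [0.694, 0.72, 0.0, 0.0]
contact_force: [0.6, -0.4, -1.3]
opening: 0.105
finger_force: 38.2
wrist tray floor dz/dx,dz/dy [ 0.003 -0.15 ] z at eef+(.04,.03) 0.0454 10883
```

View pics/w6.png

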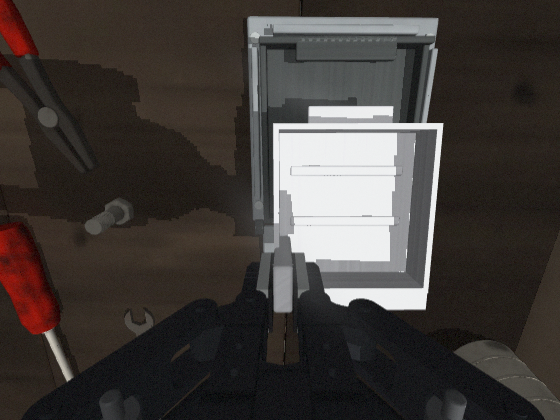

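The tray is free: its tongue is visible at (350,112), the lower tray is still seated, and the lug is firmly between the pads. The tray keeps its 0.15 rad tilt, so I'll draw it further out and level it by letting the rear edge press lightly on the flat gate while still gripping it.

```bash
python3 -m crank '[[[-15,0,-4],0,255],[[-35,0,-8],0,255],[[-55,0,-8],0,255],[[-75,0,-8],0,255],[[-95,0,-8],0,255],[[-115,0,-8],0,255],[[-134,0,-8],0,255],[[-134,0,-8],0,255],[[-134,0,-8],0,255]]'
python3 -c "
from h import *
plane()
c=cam('scene');Q=c['P'].reshape(-1,3);t=Q[(abs(Q[:,0]-.47)<.05)&(Q[:,1]>-.02)&(Q[:,1]<.08)];print([ (a.round(2),np.median(t[(t[:,1]>a)&(t[:,1]<a+.01)][:,2]).round(4)) for a in np.arange(-.02,.08,.01)])"
python3 -m crank '[[[0,0,7],0,255],[[0,0,14],0,255],[[0,0,20],0,255],[[0,0,24],0,255],[[0,0,24],0,255]]'
```

```text
time: 15.45
eef_pos: [0.4344, -0.05, 0.0627]
tcp_rot: [0.695, 0.719, 0.0, -0.0]
contact_force: [-0.0, 0.3, -1.3]
opening: 0.106
finger_force: 38.1
wrist tray floor dz/dx,dz/dy [ 0.001 -0.15 ] z at eef+(.04,.03) 0.0525 10848
[(np.float64(-0.02), np.float64(0.2363)), (np.float64(-0.01), np.float64(0.0527)), (np.float64(0.0), np.float64(0.3092)), (np.float64(0.01), np.float64(0.3212)), (np.float64(0.02), np.float64(0.0516)), (np.float64(0.03), np.float64(0.0094)), (np.float64(0.04), np.float64(0.0085)), (np.float64(0.05), np.float64(0.0085)), (np.float64(0.06), np.float64(0.0085)), (np.float64(0.07), np.float64(0.0081))]
time: 16.05
eef_pos: [0.4338, -0.0496, 0.0379]
tcp_rot: [0.694, 0.72, -0.0, -0.001]
contact_force: [0.4, 1.2, -1.1]
opening: 0.108
finger_force: 38.1
```

```bash
python3 -m crank '[[[0,0,4],0,255],[[0,0,8],0,255],[[0,0,11],0,255],[[0,0,13],0,255],[[0,0,13],0,255]]'
python3 -c "
from h import *
plane()"
python3 -m crank '[[[0,0,1],0,255],[[0,0,2],0,255],[[0,0,3],0,255],[[0,0,4],0,255],[[0,0,4],0,255]]'
python3 -c "
from h import *
plane()"
```

```text
time: 16.55
eef_pos: [0.4356, -0.0508, 0.0271]
tcp_rot: [0.694, 0.72, 0.0, 0.001]
contact_force: [-2.8, -1.7, 5.6]
opening: 0.112
finger_force: 39.2
wrist tray floor dz/dx,dz/dy [ 0.006 -0.119] z at eef+(.04,.03) 0.0184 11265
time: 17.1
eef_pos: [0.4368, -0.0515, 0.0241]
tcp_rot: [0.694, 0.72, 0.0, 0.002]
contact_force: [-1.9, -3.0, 7.6]
opening: 0.108
finger_force: 39.7
wrist tray floor dz/dx,dz/dy [ 0.009 -0.079] z at eef+(.04,.03) 0.017 11546
```

```bash
python3 -m crank '[[[0,0,1],0,255],[[0,0,2],0,255],[[0,0,3],0,255],[[0,0,4],0,255],[[0,0,6],0,255],[[0,0,6],0,255]]'
python3 -c "
from h import *
plane()"
python3 -m crank '[[[0,0,0],0,255],[[0,0,0],0,255],[[0,0,0],0,255],[[0,0,-10],0,255],[[0,0,-20],0,255],[[0,0,-40],0,255],[[0,0,-70],0,255],[[0,0,-100],0,255],[[0,0,-130],0,255],[[0,0,-130],0,255]]' 70
python3 -c "
from h import *
plane();s=get_state();e=s['eef_pos']
# tray centre: 32mm rearward(toolx), 40mm along stand -y (=world +x) of lug
y=np.radians(92.1);X=np.array([np.cos(y),np.sin(y)]);Y=np.array([-np.sin(y),np.cos(y)])
tgt=np.array([.4675,-.198])-32e-3*X+40e-3*Y;print('lug target',tgt);go(*tgt,.18)"
```

```text
time: 17.75
eef_pos: [0.4381, -0.0523, 0.0188]
tcp_rot: [0.694, 0.72, 0.001, 0.004]
contact_force: [-1.7, -5.0, 9.4]
opening: 0.108
finger_force: 40.3
wrist tray floor dz/dx,dz/dy [ 0.011 -0.007] z at eef+(.04,.03) 0.0145 11808
time: 18.8
eef_pos: [0.4375, -0.0508, 0.1508]
tcp_rot: [0.694, 0.72, 0.002, 0.004]
contact_force: [0.5, -0.5, -1.2]
opening: 0.099
finger_force: 71.2
wrist tray floor dz/dx,dz/dy [ 0.01  -0.015] z at eef+(.04,.03) 0.1461 11878
lug target [ 0.42869946 -0.23144426]
pos [ 0.4359 -0.0503  0.1482] toolx deg 92.11 shift [-180.8  -13.7  -31.6] F [-0.1  0.2 -1.6] t 18.85
```

```bash
python3 -m crank '[[[-15,-1,-10],0,255],[[-35,-3,-20],0,255],[[-55,-4,-31],0,255],[[-75,-6,-31],0,255],[[-95,-7,-31],0,255],[[-115,-9,-31],0,255],[[-135,-10,-31],0,255],[[-155,-12,-31],0,255],[[-172,-13,-31],0,255],[[-181,-14,-31],0,255]]'
python3 -m crank '[[[0,0,0],0,255],[[0,0,0],0,255],[[0,0,0],0,255],[[0,0,0],0,255],[[0,0,0],0,255],[[0,0,0],0,255]]'
python3 -c "
from h import *
c=plane();cv2.imwrite('pics/w7.png',c['frame']);go(.4287,-.2314,.18)
c=cam('top');cv2.imwrite('pics/t7.png',c['frame']);P=c['P'].reshape(-1,3)
for n,b in (('tin',(.59,.67,-.12,-.02,.06,.1)),('can',(.23,.34,.27,.36,.04,.2)),('lower tray',(.40,.53,.08,.23,.005,.1))):
    t=P[(P[:,0]>b[0])&(P[:,0]<b[1])&(P[:,1]>b[2])&(P[:,1]<b[3])&(P[:,2]>b[4])&(P[:,2]<b[5])];print(n,len(t),t.min(0).round(3),t.max(0).round(3),np.median(t,0).round(3))
c=cam('scene');cv2.imwrite('pics/s7.png',c['frame'])"
```

```text
time: 19.85
eef_pos: [0.4265, -0.232, 0.1754]
tcp_rot: [0.694, 0.72, -0.0, -0.001]
contact_force: [-0.5, -0.0, -0.9]
opening: 0.099
finger_force: 71.2
time: 20.45
eef_pos: [0.4273, -0.2311, 0.177]
tcp_rot: [0.694, 0.72, 0.0, 0.0]
contact_force: [-0.4, 0.5, -1.6]
opening: 0.1
finger_force: 71.2
wrist tray floor dz/dx,dz/dy [ 0.001 -0.012] z at eef+(.04,.03) 0.1721 11673
pos [ 0.4273 -0.2312  0.1771] toolx deg 92.11 shift [-0.2  1.4 -2.9] F [-0.7  0.4 -1.3] t 20.5
tin 175 [ 0.59  -0.119  0.06 ] [ 0.669 -0.021  0.099] [ 0.653 -0.067  0.073]
can 434 [0.233 0.276 0.041] [0.333 0.359 0.167] [0.267 0.319 0.068]
lower tray 1571 [0.402 0.082 0.005] [0.529 0.227 0.037] [0.462 0.155 0.011]
```

View pics/s7.png

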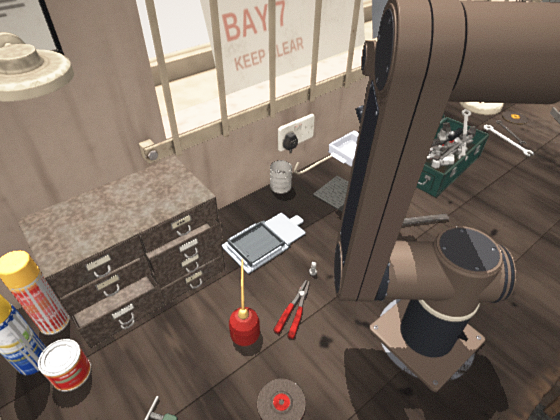

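The picture shows the lower tray in the stand at (257,243), the gate down at (288,225), and the tin and oil can in place. The top tray is held level above the mat at (345,148). A small height trim, then settle and hand in.

```bash
python3 -m crank '[[[0,0,-2],0,255],[[0,1,-4],0,255],[[0,1,-4],0,255],[[0,1,-4],0,255],[[0,1,-4],0,255],[[0,1,-4],0,255],[[0,1,-4],0,255],[[0,1,-4],0,255]]'; python3 -c "
from h import *
plane();print(ctrl.sign_off())"
```

```text
time: 21.4
eef_pos: [0.4282, -0.2314, 0.1809]
tcp_rot: [0.694, 0.72, 0.0, -0.0]
contact_force: [0.3, 0.7, -1.4]
opening: 0.098
finger_force: 71.2
wrist tray floor dz/dx,dz/dy [ 0.    -0.012] z at eef+(.04,.03) 0.1759 11671
the job is handed in; nothing more can be done
None
```

Handed in at 21.4 s: the gate is down, and the top tray is free and held about level, roughly 17 cm over the mat, with the lower tray, tin and oil can in place; reported TCP heights ran about 28 mm below the real fingertips (corrected from the cameras after two missed gate pulls), and I briefly pressed the gripped tray's rear edge on the lowered gate to level it.

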